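# Clamp the strip and set the saw in the mitre box

### The job

Get the cut in the mitre box ready: swing the cam clamp's lever round, right to its stop along the box, so that the pine strip is pressed tight against the far wall. Then take the saw out of its stand, lower its blade into the pair of slots that runs square across the box (not the diagonal ones), handle on your side and blade through both walls, until the teeth rest lightly on the strip. Finish there, still gripping the saw with the blade upright and its teeth on the strip; disturb nothing else on the bench.

Things in the scene. Friction and masses are not known exactly. Their poses are not given: they have to be found in the camera images.
- mitre_box: beech mitre box screwed to the bench: U channel, open at the ends and top, 88 x 300 x 65 mm. Origin under its centre; x across it from the near wall (robot's side) to the far wall, y along the channel. Walls 14 mm, inner faces at x = -30 and +30 mm, tops at z = 65; floor at z = 15. Saw slots cut both walls down to the floor: square ones at y = +85 mm, crossed diagonal ones at y = +20 and -54
- slot (a point): middle of the pair of square slots, between the walls, at wall-top height: box x = 0, y = +85, z = +65 mm; same axes as the box. The slots lie 37 mm before and behind it along x, each 4 mm wide and 50 mm deep, its mouth flared to 10 mm over the top 5 mm
- clamp (a joint): angle of the eccentric cam clamp's lever on its upright spindle, rad: 0 = open, lever to the box's -x (to the robot); grows counter-clockwise seen from above to the stop at 1.57, lever along the box's -y. The cam pushes the strip to the far wall and bites over the last 0.6 rad or so; needs about 5 to 12 N at the knob and stays where it is left
- clamp_pivot (a point): point on the axis of the clamp's spindle, at x = -14.3, y = -105 mm in the box's frame, 95 mm above the bench (the height of the knob's middle)
- clamp_knob (a point): middle of the upright round black knob on the end of the clamp's lever, 18 mm across and 30 mm tall (80 to 110 mm above the bench), 85 mm from the spindle's axis; the lever under it, 14 mm wide, has its top 80 mm above the bench, and clears the walls
- strip: pine strip 30 (x) x 300 (y) x 18 (z) mm lying loose in the channel near its far wall, not touching it at first; its top is 33 mm above the bench. Origin under its centre; against the far wall its x is +15 mm in the box's frame
- strip_clamped (a point): point under the strip on its middle line, strip y = -100 mm, near the clamp's cam; pressed home it reads x = +15 mm in the box's frame
- saw: small back saw, 302 mm long, 0.2 to 0.36 kg. Origin at the middle of the tooth edge; x to the toe, z up. Blade x = -90 to +90 mm, 2 mm thick, 43 mm deep below a brass back 9 mm wide (z = 43 to 57); flat-sided wooden handle x = -212 to -102, 24 mm wide, z = 32 to 64. Centre of mass near x = -45, z = 40. Starts in its stand, teeth down, handle to the robot
- saw_grip (a point): a place to grip on the saw's handle: saw x = -135, y = 0, z = +48 mm (middle of the handle's height)
- saw_toe (a point): toe end of the tooth edge, saw x = +90 mm, z = 0
- saw_heel (a point): handle end of the tooth edge, saw x = -90 mm, z = 0
- saw_stand: plywood saw stand fixed to the bench, left or right of the mitre box: base 190 x 70 x 10 mm, two uprights 16 mm thick, 53 mm wide, 55 mm high at x = -70 and +70 mm, with 5 mm slots in which the blade hangs; the saw's back rests on them, so it lifts straight up (45 mm to be clear). Origin under its centre, x along the saw
- offcut_tray: small open yellow tray of offcuts, 150 x 75 x 32 mm, to be left alone; origin under its centre, x along its length
- glue_bottle: pale yellow glue bottle with a white nozzle, 58 mm across, 192 mm tall, standing behind the mitre box, to be left alone; origin at the centre of its foot
- screwdriver: yellow-handled screwdriver, 200 mm, lying in front of the mitre box, about 26 mm high, to be left alone; x towards its tip
- foam_disc: pink foam disc, 64 mm across, 26 mm high, to be left alone; origin at the centre of its foot
- foam_oval: pink foam disc, 52 mm across, 22 mm high, to be left alone; origin at the centre of its foot
- foam_arc: pink foam arc, about 45 x 180 mm, 36 mm high, behind the mitre box, to be left alone; origin near the middle of its bow
- plastic_band: cream plastic ring, 96 mm across, 30 mm high, to be left alone; origin at the centre of its foot

How it is judged (in metres and radians):
On the way, in this order (a step that is already met when the one before it is completed fails the run):
1. the clamp's lever is swung to its stop and the strip is pressed against the far wall (value of joint clamp above 1.4 rad and x of strip_clamped in the frame of mitre_box above 0.014 m), for 0.2 s.
2. the saw's blade is down in the square slots, through both walls (y of saw in the frame of slot between -0.004 and 0.004 m and angle between the x axis of saw and the x axis of mitre_box, either way round below 0.07 rad and angle between saw's own z axis and vertical below 0.09 rad and x of saw_toe in the frame of mitre_box above 0.046 m and x of saw_heel in the frame of mitre_box below -0.046 m and z of saw in the frame of mitre_box below 0.045 m), for 0.2 s.
At the end, for the whole second after the job is handed in: Lever within 0.17 rad of its stop, strip (at the clamp) within 1 mm of the far wall; blade in both square slots, handle on the near side, within 4 mm, 0.07 rad of square and 0.09 of upright; teeth within 4 mm of the strip's top, touching it with 0.2 to 30 N; at rest; fingers grip the saw (all of step 1 and y of saw in the frame of slot between -0.004 and 0.004 m and angle between the x axis of saw and the x axis of mitre_box, either way round below 0.07 rad and angle between saw's own z axis and vertical below 0.09 rad and x of saw_toe in the frame of mitre_box above 0.046 m and x of saw_heel in the frame of mitre_box below -0.046 m and z of saw in the frame of mitre_box between 0.029 and 0.037 m and contact force between saw and strip between 0.2 and 30 N and contact force between the fingers and saw above 3 N and linear speed of saw below 0.02 m/s); the arm keeps its last pose, push and grip.
It fails at once if the saw is pressed hard on the strip (more than 45 N) (contact force between saw and strip above 45 N).
It fails at once if something else on the bench is pushed away by more than 30 mm or knocked over (distance of any of offcut_tray, glue_bottle, screwdriver, foam_disc, foam_oval, foam_arc, plastic_band from where it was at the start of the episode above 0.03 m or angle between glue_bottle's own z axis and vertical above 0.5 rad).
It also fails if it takes over 64 s, if anything falls off the work surface, if the arm or the gripper's body presses on something with over 40 N, if the wrist force passes 120 N, or if a joint passes its speed limit or range.

### The arm

A 6-joint arm with a two-finger parallel gripper is mounted at the origin on the work surface. World frame = base frame: x ahead of the robot, y to its left, z up, the work surface at z = 0. Lengths are in m, angles in degrees, forces in N, time in s.
With the tool pointing down it reaches from about 0.325 to 0.85 m from the base axis. Payload 15.5 kg.
Tool frame: the origin (TCP) lies on the centre line of the jaws, within the pads' length; the fingertips stand 14 mm ahead of it and the grasp point (between the pads) lies 5 mm behind it; z points along the fingers, y is the line along which they close (so a half turn about z gives the same grasp; the last joint's range is limited). The gripper opens to 91 mm and grips with 3 to 60 N. Pads are 32 mm wide; open, the fingers measure 118 mm over their backs; the gripper's body (76 mm by 178 mm) begins 60 mm behind the grasp point.
Start: joints at [66.033, 28.281, 77.091, -0, 74.628, -5.472], TCP at [0.198, 0.593, 0.228] pointing down, gripper open.
Joint ranges: [-166.48, 166.48], [-47.26, 123.95], [12.59, 153.08], [-70.14, 250.14], [6.76, 159.57], [-176.63, 176.63]. Speed limits (degrees/s): [108.29, 108.29, 147.25, 172.46, 172.46, 172.46].

### API

Orientations are given as a 3x3 rotation matrix whose columns are the frame's x, y, z axes.
In Python, from workcell import arm gives the robot as it stands. The module is installed in compiled form; this text tells all that it offers.
- The arm moves only by the tool step_arm, never from a script. Its argument "increments" is text: rows parted by semicolons, each of 6 numbers parted by spaces: the shift along the tool's x, y, z normalised to -1 to 1, where 1 is 120 mm, then the turn, a rotation vector about the tool's x, y, z normalised to -1 to 1, where 1 is pi/2 rad. In form: x y z ax ay az; .... A call has exactly 10 rows; each row is the pose to reach, as a shift and turn from the pose commanded when the call began, along the tool's axes at that moment; what a row does not reach only later rows make up. A row lasts 1/10 s, in which the tool goes at most 50 mm and 8.59 degrees, less where a joint would pass 70% of its speed; a pose out of reach is approached as far as the arm can. A call with a number of a shift or a turn outside -1 to 1 is refused whole. A call with a gripper value outside its range is refused whole. "hand" is the closure, from -1 (fully open) to 1 (shut), set as the call begins (left out, the last holds). The fingers move at their own pace and stop on an object; "force" is the grip in N (left out, the last holds). Time passes only in rows, so rows that repeat a pose let the fingers close, or fill a call up. It gives the time, the measured TCP pose, the force, the opening and the grip force at its end, in the units of the state.
- arm.read_state(): the state, without advancing time (a new reading comes with each control period).
- arm.capture(name): name is "scene" or "top" or "wrist"; returns a dict with "img" (420x560x3 uint8, red, green, blue), "z_map" (420x560 float32, m along the optical axis (not along the pixel's ray), 0 where there is no reading), "fx", "fy", "cx", "cy" (pixels), "k1" (the pictures are not rectified: a ray, as slopes to the right and down, at radius r is drawn at 1 + k1 r^2 times it, then the intrinsics apply), "cam_to_world" (4x4, takes a point from camera to world coordinates). Camera axes: x right, y down, z forward; pixel columns grow to the right and rows downward; lengths in m; the calibration is good to about 2 mm. A picture is of the moment at which its call begins.
- arm.finish_job(): hands the job in; it is judged then, once.
The state is a dict: "clock": time; "joint_positions": joint angles; "joint_vel": joint speeds; "effort": joint torques, N m; "tool_pos": TCP position; "eef_rot": TCP orientation; "wrist_force": force on the tool from outside, world axes, zero at the start; "wrist_torque": the same for the moment, N m; "gripper_width": finger opening in m; "grip_force": force on a finger pad.
Only numpy, scipy, OpenCV 4.12 (cv2) and the standard library are available. Lean on these libraries where they do the work, as an engineer would, in place of code of your own. Each camera call takes 0.05 s, during which the arm holds its last target. There are 200 camera calls.

## Working session

There is one attempt and no reset: what is moved stays moved. The work goes in short steps, Python scripts to look and compute and a tool call to move; the robot and the scene stay as the last step left them, time stands still between calls to the robot, and variables do not carry over. Pictures are saved under pics/ and viewed, at most 10 in all, crops included, and the job is handed in when it is done.

Besides the shell and the picture viewer there is one more tool, called after "Request:" as a command line: name --argument value ..., lists and objects as JSON in quotes. step_arm: Moves the arm, as the interface text tells. Its arguments: {"type":"object","properties":{"increments":{"type":"string"},"hand":{"type":"number"},"force":{"type":"number"}},"required":["increments"]}

```bash
mkdir -p pics; cat > h.py <<'E'
import numpy as np, cv2
from workcell import arm
def cap(n):
    c=arm.capture(n); return c
def points(c):
    h,w=c["z_map"].shape
    u,v=np.meshgrid(np.arange(w),np.arange(h))
    xd=(u-c["cx"])/c["fx"]; yd=(v-c["cy"])/c["fy"]
    x,y=xd.copy(),yd.copy()
    for _ in range(10):
        f=1+c["k1"]*(x*x+y*y); x=xd/f; y=yd/f
    d=np.stack([x,y,np.ones_like(x)],-1)
    T=np.array(c["cam_to_world"])
    P=(d*c["z_map"][...,None])@T[:3,:3].T+T[:3,3]
    P[c["z_map"]==0]=np.nan
    return P,d@T[:3,:3].T,T[:3,3]
def save(n,img): cv2.imwrite(f"pics/{n}.png",img[...,::-1])
E
python3 - <<'E'
from h import *
s=arm.read_state(); print(s)
for n in("top","scene"):
    c=cap(n); save(n,c["img"]); np.savez(n,**c); print(n,np.round(c["cam_to_world"],3).tolist(),c["fx"],c["k1"])
E
```

```text
{'clock': 0.0, 'joint_positions': array([ 6.60355145e+01,  2.83145148e+01,  7.71288250e+01,  2.11791345e-04,
        7.46281584e+01, -5.47065205e+00]), 'joint_vel': array([ 0.02729987, -0.04109374, -0.02143734,  0.01702675, -0.02704782,
       -0.0409801 ]), 'effort': array([ 2.58956541e-03, -8.78825426e+01, -3.81859660e+01,  7.07795215e-02,
        5.32853580e-02, -1.38970850e-04]), 'tool_pos': array([0.198082  , 0.59238211, 0.22733225]), 'eef_rot': array([[-9.48357457e-01,  3.17203205e-01, -5.10108930e-04],
       [ 3.17203591e-01,  9.48356781e-01, -1.13886216e-03],
       [ 1.22514538e-04, -1.24185680e-03, -9.99999221e-01]]), 'wrist_force': array([-0.56672814, -0.83496656,  0.11595046]), 'wrist_torque': array([ 0.04843549, -0.02062575,  0.01120374]), 'grip_force': 0.0, 'gripper_width': 0.09095783905430296}
top [[0.028, -0.989, 0.148, 0.458], [-1.0, -0.027, 0.013, -0.014], [-0.009, -0.148, -0.989, 1.105], [0.0, 0.0, 0.0, 1.0]] 386.9868522588596 0.0009592410020635094
scene [[0.515, 0.672, -0.533, 1.188], [0.857, -0.403, 0.32, -0.364], [0.0, -0.622, -0.783, 0.956], [0.0, 0.0, 0.0, 1.0]] 455.47824651549087 -0.04487940511991907
```

View pics/top.png

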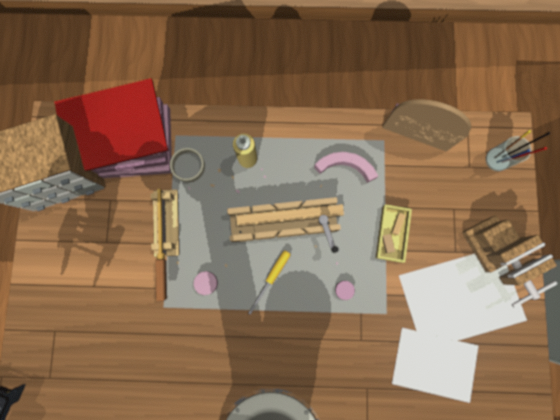

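View pics/scene.png

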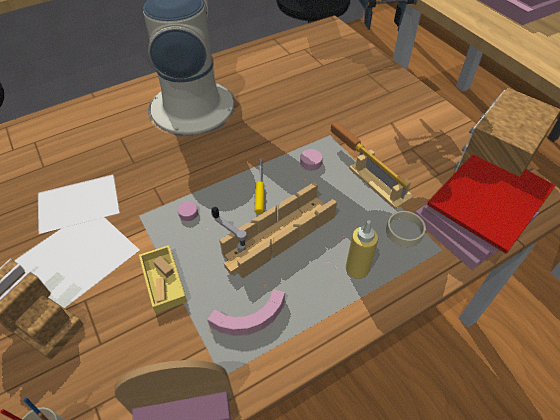

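The top view shows the mitre box at (230–342, 200–240) with the lever knob at (334,248), and the saw and stand at left (165,190–300) with the handle toward the robot. The scene view agrees. Next I'll measure with depth.

```bash
python3 - <<'E'
from h import *
for n in("top","scene"):
    c=dict(np.load(n+".npz")); P,D,o=points(c)
    img=c["img"].astype(int); hsv=cv2.cvtColor(c["img"],cv2.COLOR_RGB2HSV)
    x,y,z=P[...,0],P[...,1],P[...,2]
    print(n,"table z",np.nanmedian(z[(abs(x-.45)<.2)&(abs(y)<.2)]))
    m=(z>.058)&(z<.072)&(x>.36)&(x<.62)&(y>-.22)&(y<.2)
    p=P[m]; r=cv2.minAreaRect(p[:,:2].astype(np.float32)*1000); print("walls",len(p),r,p[:,2].mean()); print(cv2.boxPoints(r))
    m=(z>.1)&(z<.125)&(x>.25)&(x<.6)&(y>-.25)&(y<-.05)
    print("knob/spindle z>.1",P[m][:,:].round(3).tolist()[:40])
    dark=(hsv[...,2]<60)&(z>.07)&(x>.25)&(x<.6)&(y>-.3)&(y<0)
    print("dark",dark.sum(),np.median(P[dark],0) if dark.any() else 0, np.argwhere(dark).mean(0))
    m=(z>.05)&(x>.2)&(x<.6)&(y>.24)&(y<.42)
    p=P[m]; 
    for a in np.arange(.2,.56,.02):
        q=p[(p[:,0]>=a)&(p[:,0]<a+.02)]
        if len(q): t=q[q[:,2]>np.percentile(q[:,2],60)];print("saw x %.2f"%a,len(q),t.mean(0).round(4),q[:,1].min().round(4),q[:,1].max().round(4))
E
```

```text
top table z 0.002192134023369041
walls 610 ((596.9922485351562, -17.549957275390625), (83.8169937133789, 299.41412353515625), 7.4558844566345215) 0.0654515256435985
[[ 536.0117   125.45318]
 [ 574.8645  -171.42941]
 [ 657.9728  -160.5531 ]
 [ 619.12     136.3295 ]]
knob/spindle z>.1 [[0.528, -0.152, 0.108], [0.525, -0.145, 0.108], [0.525, -0.147, 0.111], [0.525, -0.15, 0.109], [0.525, -0.152, 0.11], [0.525, -0.155, 0.11], [0.525, -0.158, 0.108], [0.522, -0.145, 0.106], [0.522, -0.147, 0.113], [0.522, -0.15, 0.11], [0.522, -0.152, 0.113], [0.522, -0.155, 0.109], [0.522, -0.157, 0.11], [0.52, -0.143, 0.101], [0.52, -0.145, 0.109], [0.52, -0.147, 0.108], [0.519, -0.149, 0.113], [0.52, -0.152, 0.11], [0.52, -0.155, 0.111], [0.52, -0.157, 0.11], [0.517, -0.143, 0.102], [0.517, -0.145, 0.107], [0.517, -0.147, 0.109], [0.517, -0.149, 0.112], [0.517, -0.152, 0.108], [0.517, -0.155, 0.108], [0.517, -0.157, 0.113], [0.517, -0.16, 0.109], [0.514, -0.145, 0.111], [0.514, -0.147, 0.111], [0.514, -0.149, 0.113], [0.515, -0.152, 0.111], [0.515, -0.155, 0.11], [0.515, -0.158, 0.109], [0.512, -0.148,
[... 1766 characters left out ...]
[0.524, -0.157, 0.103], [0.525, -0.155, 0.104], [0.526, -0.153, 0.103], [0.527, -0.151, 0.103], [0.525, -0.16, 0.103]]
dark 65 [ 0.5246511  -0.1544518   0.10252032] [212.10769231 215.07692308]
saw x 0.36 12 [0.3771 0.2989 0.0751] 0.2867 0.3053
saw x 0.38 63 [0.3896 0.299  0.0756] 0.2838 0.3091
saw x 0.40 62 [0.4104 0.2981 0.0754] 0.287 0.3118
saw x 0.42 69 [0.4312 0.301  0.0756] 0.2873 0.3144
saw x 0.44 71 [0.4502 0.303  0.0752] 0.2897 0.3148
saw x 0.46 76 [0.4707 0.3037 0.0754] 0.2916 0.3184
saw x 0.48 57 [0.4883 0.3068 0.0702] 0.2958 0.3158
saw x 0.50 69 [0.5102 0.3081 0.0664] 0.2836 0.3374
saw x 0.52 65 [0.5303 0.3104 0.0661] 0.2832 0.336
saw x 0.54 34 [0.549  0.3134 0.0681] 0.3078 0.3175
```

```bash
python3 - <<'E'
from h import *
a=cv2.imread("pics/top.png")[180:310,140:360]; b=cv2.imread("pics/scene.png")[110:290,190:420]
a=cv2.resize(a,(780,461),interpolation=3); cv2.imwrite("pics/topc.png",a)
E
```

```text
(no output)
```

View pics/topc.png

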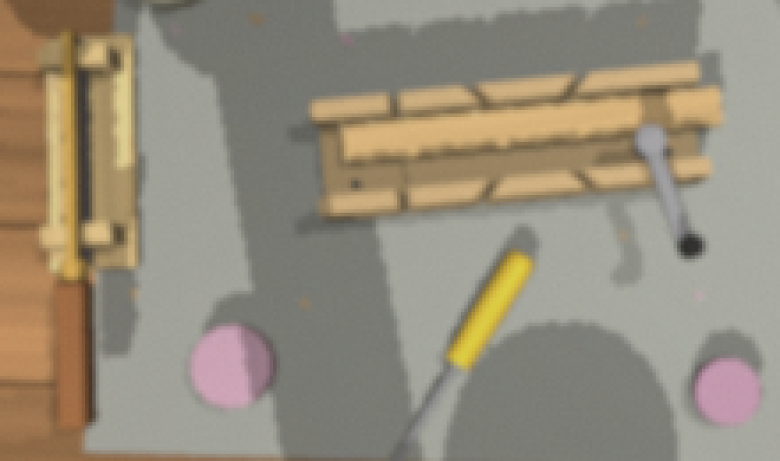

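The enlarged top view shows the square slots at crop (393,103) and (403,195), the knob at (690,245), and the saw back along column ~68 with its handle at rows 280–425. Next I'll fit the box, saw and knob.

```bash
cat > fit.py <<'E'
from h import *
from scipy.optimize import minimize
def fitbox(P,rng=(.36,.68,-.22,.2)):
    x,y,z=P[...,0],P[...,1],P[...,2]
    p=P[(z>.060)&(z<.0695)&(x>rng[0])&(x<rng[1])&(y>rng[2])&(y<rng[3])][:,:2]
    # rough then robust: |box x|=37
    def cost(t):
        d=p-t[:2]; bx=d[:,0]*np.cos(t[2])+d[:,1]*np.sin(t[2])
        return np.minimum(abs(abs(bx)-.037),.012).mean()*1e3
    best=min((minimize(cost,[x0,-.02,a],method="Nelder-Mead",options=dict(xatol=1e-5,fatol=1e-5)) for x0 in(.55,.57,.59,.61) for a in(.06,.1,.14)),key=lambda r:r.fun)
    t=best.x; d=p-t[:2]; c,s=np.cos(t[2]),np.sin(t[2])
    bx=d[:,0]*c+d[:,1]*s; by=-d[:,0]*s+d[:,1]*c
    return t,best.fun,p,bx,by
E
python3 - <<'E'
from fit import *
for n in("top","scene"):
    c=dict(np.load(n+".npz")); P,D,o=points(c)
    t,f,p,bx,by=fitbox(P); print(n,t,f,len(p))
    for sgn in(1,-1):
        w=abs(bx-sgn*.037)<.012; b=np.sort(by[w]); print("ends",b[[0,2,5,-6,-3,-1]].round(4), "bx",bx[w].min(),bx[w].max())
        h,e=np.histogram(b,np.arange(-.2,.2,.006)); print(h.tolist())
    x,y,z=P[...,0],P[...,1],P[...,2]
    k=P[(z>.1)&(z<.125)&(x>.25)&(x<.545)&(y>-.25)&(y<-.05)]; (a,b),r=cv2.minEnclosingCircle(k[k[:,2]>.105][:,:2].astype(np.float32)*1000); print("knob",a,b,r,k.mean(0))
    m=(z>.062)&(z<.09)&(x>.3)&(x<.72)&(y>.24)&(y<.42)
    q=P[m]; print("saw x range",np.sort(q[:,0])[[0,3,-4,-1]])
    hd=P[m&(x<.475)]; r=cv2.minAreaRect(hd[:,:2].astype(np.float32)*1000); print("handle",r)
    bk=P[m&(x>.5)&(z>.0655)]; l=cv2.fitLine(bk[:,:2].astype(np.float32),cv2.DIST_HUBER,0,.01,.01).ravel(); print("back",l,np.degrees(np.arctan2(l[1],l[0])))
    l=cv2.fitLine(hd[:,:2].astype(np.float32),cv2.DIST_HUBER,0,.01,.01).ravel(); print("hl",l,np.degrees(np.arctan2(l[1],l[0])))
E
```

```text
top [ 0.59816538 -0.00939884  0.13224939] 3.665966292379666 1062
ends [-0.158  -0.1576 -0.1549  0.1395  0.141   0.1415] bx 0.029573309966731784 0.04481434965489557
[0, 0, 0, 0, 0, 0, 0, 14, 12, 13, 10, 10, 13, 14, 12, 10, 11, 13, 10, 11, 11, 9, 5, 8, 10, 13, 12, 10, 10, 12, 12, 12, 9, 11, 11, 7, 10, 10, 11, 14, 11, 11, 11, 12, 11, 9, 6, 12, 12, 12, 12, 11, 14, 10, 10, 14, 13, 0, 0, 0, 0, 0, 0, 0, 0, 0]
ends [-0.1575 -0.1563 -0.1553  0.1386  0.14    0.1418] bx -0.04399029565304026 -0.029458962046371266
[0, 0, 0, 0, 0, 0, 0, 11, 10, 14, 12, 11, 2, 0, 3, 12, 10, 11, 12, 12, 12, 11, 7, 7, 11, 11, 11, 12, 11, 13, 11, 12, 10, 10, 9, 7, 10, 11, 11, 12, 11, 10, 10, 12, 13, 7, 4, 12, 12, 12, 9, 12, 12, 13, 10, 10, 12, 0, 0, 0, 0, 0, 0, 0, 0, 0]
knob 519.3665771484375 -151.59483337402344 8.66956901550293 [ 0.51895958 -0.15086924  0.10914368]
saw x range [0.3734526  0.37375394 0.67085915 0.67313947]
handle ((424.2759094238281, 303.5930480957031), (102.13818359375, 25.095041275024414), 4.407293319702148)
back [0.99574363 0.09216654 0.57695204 0.31676087] 5.288258
hl [0.99428856 0.10672496 0.4247
[... 453 characters left out ...]
0.1609 -0.16    0.1368  0.1385  0.1394] bx -0.04791772449175231 -0.027633483572701734
[0, 0, 0, 0, 0, 0, 10, 15, 14, 14, 15, 14, 9, 0, 0, 3, 11, 13, 12, 12, 14, 7, 10, 11, 12, 14, 11, 16, 10, 13, 13, 14, 10, 8, 8, 8, 10, 12, 11, 12, 12, 12, 13, 11, 9, 2, 12, 14, 13, 9, 14, 10, 8, 10, 14, 12, 6, 0, 0, 0, 0, 0, 0, 0, 0, 0]
knob 519.3984375 -154.5712432861328 8.888773918151855 [ 0.52109296 -0.1550493   0.10662853]
saw x range [0.37411182 0.37714057 0.67290107 0.67390594]
handle ((424.6926574707031, 300.173583984375), (101.10115814208984, 26.780256271362305), 6.433034420013428)
back [0.9954275  0.09552047 0.5911467  0.31670803] 5.4812765
hl [0.99744517 0.07143667 0.42804044 0.29719314] 4.0965085
```

Request:
step_arm --increments "-0.3 -0.33 0 0 0 0;-0.6 -0.67 0 0 0 0;-0.9 -1 0 0 0 0;-0.9 -1 0 0 0 0;-0.9 -1 0 0 0 0;-0.9 -1 0 0 0 0;-0.9 -1 0 0 0 0;-0.9 -1 0 0 0 0;-0.9 -1 0 0 0 0;-0.9 -1 0 0 0 0"

```text
clock: 1.1
tool_pos: [0.2624, 0.445, 0.2278]
eef_rot: [[-0.949, 0.317, -0.0], [0.317, 0.949, -0.0], [0.0, -0.0, -1.0]]
wrist_force: [0.8, -0.1, -0.3]
gripper_width: 0.0913
grip_force: 0.0
```

Request:
step_arm --increments "-0.3 -0.33 0 0 0 0.095;-0.6 -0.67 0 0 0 0.19;-0.9 -1 0 0 0 0.285;-0.9 -1 0 0 0 0.38;-0.9 -1 0 0 0 0.475;-0.9 -1 0 0 0 0.57;-0.9 -1 0 0 0 0.665;-0.9 -1 0 0 0 0.76;-0.9 -1 0 0 0 0.855;-0.9 -1 0 0 0 0.9"

```text
clock: 2.1
tool_pos: [0.327, 0.2967, 0.2279]
eef_rot: [[0.171, 0.985, 0.0], [0.985, -0.171, 0.0], [0.0, 0.0, -1.0]]
wrist_force: [0.1, -0.2, 0.1]
gripper_width: 0.0913
grip_force: 0.0
```

```bash
cat > go.py <<'E'
import sys
from h import *
def go(pos,yaw):
    """yaw = world angle (deg) of tool y, tool pointing down -> normalised increments"""
    s=arm.read_state(); R=np.array(s["eef_rot"]); d=R.T@(np.array(pos)-s["tool_pos"])/.12
    y=np.radians(yaw); Y=np.array([np.cos(y),np.sin(y),0]); Z=np.array([0,0,-1.]); T=np.stack([np.cross(Y,Z),Y,Z],1)
    r=cv2.Rodrigues(R.T@T)[0].ravel()/(np.pi/2)
    print("pos",s["tool_pos"].round(4),"yaw",np.degrees(np.arctan2(R[1,1],R[0,1])).round(2),"j",s["joint_positions"].round(1),"inc",d.round(3),r.round(3))
if __name__=="__main__": v=list(map(float,sys.argv[1:])); go(v[:3],v[3])
E
python3 go.py .519 -.152 .16 -70.3
```

```text
pos [0.327  0.2967 0.2279] yaw -9.83 j [ 34.5  13.5 101.6   0.   64.8  44.3] inc [-3.411  2.215  0.566] [ 0.    -0.     0.672]
```

Request:
step_arm --increments "-0.35 0.22 0 0 0 0;-0.7 0.44 0 0 0 0;-1 0.65 0 0 0 0;-1 0.65 0 0 0 0;-1 0.65 0 0 0 0;-1 0.65 0 0 0 0;-1 0.65 0 0 0 0;-1 0.65 0 0 0 0;-1 0.65 0 0 0 0;-1 0.65 0 0 0 0"

```text
clock: 3.1
tool_pos: [0.384, 0.1657, 0.2279]
eef_rot: [[0.164, 0.986, -0.0], [0.986, -0.164, 0.0], [0.0, -0.0, -1.0]]
wrist_force: [0.5, 0.2, -0.2]
gripper_width: 0.0913
grip_force: 0.0
```

Request:
step_arm --increments "-0.35 0.22 0 0 0 0;-0.7 0.44 0 0 0 0;-1 0.65 0 0 0 0;-1 0.65 0 0 0 0;-1 0.65 0 0 0 0;-1 0.65 0 0 0 0;-1 0.65 0 0 0 0;-1 0.65 0 0 0 0;-1 0.65 0 0 0 0;-1 0.65 0 0 0 0"

```text
clock: 4.1
tool_pos: [0.4412, 0.0345, 0.228]
eef_rot: [[0.164, 0.986, 0.0], [0.986, -0.164, 0.0], [0.0, 0.0, -1.0]]
wrist_force: [-0.9, 0.4, -0.8]
gripper_width: 0.091
grip_force: 0.0
```

Request:
step_arm --increments "-0.35 0.22 0.1 0 0 0.08;-0.7 0.44 0.2 0 0 0.16;-1 0.65 0.3 0 0 0.24;-1 0.65 0.4 0 0 0.32;-1 0.65 0.4 0 0 0.4;-1 0.65 0.4 0 0 0.48;-1 0.65 0.4 0 0 0.56;-1 0.65 0.4 0 0 0.67;-1 0.65 0.4 0 0 0.67;-1 0.65 0.4 0 0 0.67"

```text
clock: 5.1
tool_pos: [0.4984, -0.097, 0.1799]
eef_rot: [[0.937, 0.348, -0.0], [0.348, -0.937, -0.0], [-0.0, 0.0, -1.0]]
wrist_force: [0.8, 0.9, -0.3]
gripper_width: 0.0913
grip_force: 0.0
```

```bash
python3 go.py .519 -.152 .16 -70.3; python3 - <<'E'
from h import *
c=cap("wrist"); save("wrist1",c["img"]); np.savez("w1",**c); P,D,o=points(c)
z=P[...,2]; print(o, np.linalg.norm(P-o,axis=-1).min())
x,y=P[...,0],P[...,1]
k=P[(z>.104)&(z<.118)&(x>.47)&(x<.56)&(y>-.2)&(y<-.1)]; print(len(k))
if len(k): print(cv2.minEnclosingCircle(k[:,:2].astype(np.float32)*1000),k.mean(0))
E
```

```text
pos [ 0.4984 -0.097   0.1799] yaw -69.61 j [-17.8  22.3  96.9  -0.   60.8  51.9] inc [0.001 0.489 0.166] [0.    0.    0.008]
[ 0.57423502 -0.0686185   0.33762552] nan
349
((518.5221557617188, -152.24948120117188), 8.8488187789917) [ 0.51939074 -0.15107823  0.10949603]
```

View pics/wrist1.png

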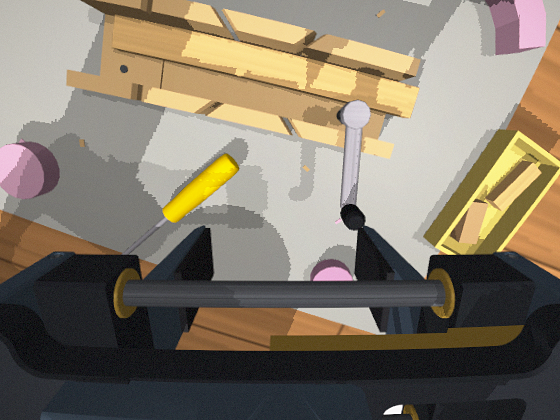

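The wrist view shows the knob at (352,215), which puts it at (0.519, −0.152) as before, with the square slots clear at the left. Next: descend onto the knob and grip it.

Request:
step_arm --increments "0 0.25 0 0 0 0;0 0.49 0 0 0 0;0 0.49 0 0 0 0;0 0.49 0.2 0 0 0;0 0.49 0.4 0 0 0;0 0.49 0.6 0 0 0;0 0.49 0.75 0 0 0;0 0.49 0.75 0 0 0;0 0.49 0.75 0 0 0;0 0.49 0.75 0 0 0"

```text
clock: 6.15
tool_pos: [0.5192, -0.1523, 0.0909]
eef_rot: [[0.938, 0.346, 0.001], [0.346, -0.938, -0.001], [0.001, 0.001, -1.0]]
wrist_force: [0.8, -0.6, -0.0]
gripper_width: 0.0909
grip_force: 0.0
```

Request:
step_arm --increments "0 0 0 0 0 0;0 0 0 0 0 0;0 0 0 0 0 0;0 0 0 0 0 0;0 0 0 0 0 0;0 0 0 0 0 0;0 0 0 0 0 0;0 0 0 0 0 0;0 0 0 0 0 0;0 0 0 0 0 0" --hand 1 --force 15

```text
clock: 7.15
tool_pos: [0.5187, -0.1523, 0.0899]
eef_rot: [[0.938, 0.345, -0.0], [0.345, -0.938, -0.0], [-0.0, 0.0, -1.0]]
wrist_force: [0.2, 0.1, 0.2]
gripper_width: 0.0174
grip_force: 15.0
```

```bash
python3 go.py .519 -.152 .09 -70.3; python3 - <<'E'
from fit import *
c=dict(np.load("w1.npz")); P,D,o=points(c)
t,f,p,bx,by=fitbox(P,(.45,.7,-.2,.16)); print(t,f,len(p))
for sgn in(1,-1):
    b=np.sort(by[abs(bx-sgn*.037)<.012]); print(b[[0,3,-4,-1]].round(4)); h,e=np.histogram(b,np.arange(-.17,.17,.003)); print(h.tolist())
E
```

```text
pos [ 0.5187 -0.1523  0.0899] yaw -69.79 j [-22.7  31.8  97.5  -0.   50.6  47.1] inc [ 0.003 -0.001 -0.001] [0.    0.    0.006]
[ 0.59626766 -0.00376597  0.1359077 ] 3.6660954888003987 10190
[-0.1651 -0.1649  0.1205  0.126 ]
[0, 21, 61, 70, 62, 70, 63, 63, 71, 61, 68, 68, 67, 70, 70, 63, 63, 69, 69, 69, 69, 64, 73, 68, 69, 72, 70, 75, 69, 68, 68, 50, 41, 49, 46, 53, 65, 73, 72, 73, 70, 73, 75, 72, 67, 71, 70, 72, 70, 73, 75, 74, 74, 74, 66, 63, 43, 39, 48, 44, 56, 70, 74, 71, 72, 75, 72, 71, 72, 70, 70, 69, 66, 58, 59, 54, 48, 50, 28, 4, 25, 57, 40, 34, 28, 31, 23, 25, 19, 21, 18, 11, 9, 10, 5, 5, 4, 2, 1, 0, 0, 0, 0, 0, 0, 0, 0, 0, 0, 0, 0, 0, 0]
[-0.1651 -0.1644  0.135   0.1354]
[0, 8, 51, 46, 46, 49, 48, 47, 49, 50, 49, 35, 1, 0, 0, 0, 6, 44, 53, 52, 55, 54, 54, 52, 53, 53, 54, 54, 54, 53, 53, 42, 33, 33, 33, 35, 47, 55, 54, 55, 57, 55, 52, 52, 54, 53, 51, 53, 54, 51, 53, 56, 53, 57, 59, 46, 35, 32, 37, 39, 46, 57, 56, 57, 55, 57, 53, 50, 58, 51, 59, 56, 54, 54, 60, 53, 53, 51, 29, 3, 29, 96, 54, 48, 61, 54, 52, 56, 49, 57, 53, 50, 55, 54, 56, 48, 56, 50, 55, 48, 58, 35, 0, 0, 0, 0, 0, 0, 0, 0, 0, 0, 0]
```

```bash
cat > arc.py <<'E'
import sys
from h import *
s=arm.read_state(); R=np.array(s["eef_rot"]); p=s["tool_pos"]; c=np.array([.5985,-.125]); v=p[:2]-c
t0=np.degrees(np.arctan2(v[1],v[0]))%360; r=np.hypot(*v); end=float(sys.argv[1]); print(t0,r,p)
for k in range(1,11):
    t=t0+(end-t0)*min(k/9,1); a=np.radians(t)
    q=np.r_[c+.0847*np.array([np.cos(a),np.sin(a)]),.09]; d=R.T@(q-p)/.12
    print("%.2f %.2f %.2f 0 0 %.3f;"%(d[0],d[1],0,-(t-t0)/90),end="")
E
python3 arc.py 238
```

```text
198.87424057179007 0.08435121519858253 [ 0.51868427 -0.15228695  0.08990826]
-0.00 0.05 0.00 0 0 -0.048;0.00 0.11 0.00 0 0 -0.097;0.01 0.16 0.00 0 0 -0.145;0.02 0.21 0.00 0 0 -0.193;0.04 0.26 0.00 0 0 -0.242;0.06 0.31 0.00 0 0 -0.290;0.09 0.36 0.00 0 0 -0.338;0.11 0.41 0.00 0 0 -0.386;0.14 0.45 0.00 0 0 -0.435;0.14 0.45 0.00 0 0 -0.435;
```

Request:
step_arm --increments "0 0.05 0 0 0 -0.05;0 0.11 0 0 0 -0.1;0.01 0.16 0 0 0 -0.15;0.02 0.21 0 0 0 -0.19;0.04 0.26 0 0 0 -0.24;0.06 0.31 0 0 0 -0.29;0.09 0.36 0 0 0 -0.34;0.11 0.41 0 0 0 -0.39;0.14 0.45 0 0 0 -0.44;0.14 0.45 0 0 0 -0.44" --force 25

```text
clock: 8.15
tool_pos: [0.5545, -0.1968, 0.0899]
eef_rot: [[0.501, 0.866, 0.002], [0.866, -0.501, 0.001], [0.002, 0.001, -1.0]]
wrist_force: [8.5, 7.6, -2.0]
gripper_width: 0.0173
grip_force: 25.0
```

```bash
python3 arc.py 277.5
```

```text
238.46947943353265 0.08418318326590954 [ 0.55447618 -0.19675452  0.08988911]
-0.00 0.05 0.00 0 0 -0.048;0.00 0.11 0.00 0 0 -0.096;0.01 0.16 0.00 0 0 -0.145;0.02 0.21 0.00 0 0 -0.193;0.04 0.26 0.00 0 0 -0.241;0.06 0.31 0.00 0 0 -0.289;0.08 0.36 0.00 0 0 -0.337;0.11 0.40 0.00 0 0 -0.385;0.14 0.45 0.00 0 0 -0.434;0.14 0.45 0.00 0 0 -0.434;
```

Request:
step_arm --increments "0 0.05 0 0 0 -0.05;0 0.11 0 0 0 -0.1;0.01 0.16 0 0 0 -0.15;0.02 0.21 0 0 0 -0.19;0.04 0.26 0 0 0 -0.24;0.06 0.31 0 0 0 -0.29;0.08 0.36 0 0 0 -0.34;0.11 0.4 0 0 0 -0.39;0.14 0.45 0 0 0 -0.43;0.14 0.45 0 0 0 -0.43"

```text
clock: 9.15
tool_pos: [0.6082, -0.2087, 0.0898]
eef_rot: [[-0.151, 0.989, -0.001], [0.989, 0.151, 0.001], [0.002, -0.001, -1.0]]
wrist_force: [-1.0, 6.9, 4.7]
gripper_width: 0.0175
grip_force: 25.0
```

```bash
python3 arc.py 279; python3 - <<'E'
from h import *
print(arm.read_state()["wrist_force"])
E
```

```text
276.6354646895153 0.08430664799930442 [ 0.6082418  -0.20874191  0.08978986]
-0.00 0.00 0.00 0 0 -0.003;-0.00 0.01 0.00 0 0 -0.006;-0.00 0.01 0.00 0 0 -0.009;-0.00 0.01 0.00 0 0 -0.012;-0.00 0.02 0.00 0 0 -0.015;-0.00 0.02 0.00 0 0 -0.018;-0.00 0.02 0.00 0 0 -0.020;-0.00 0.03 0.00 0 0 -0.023;-0.00 0.03 0.00 0 0 -0.026;-0.00 0.03 0.00 0 0 -0.026;[-0.96463034  6.85624284  4.72260027]
```

Request:
step_arm --increments "0 0.01 0 0 0 0;0 0.02 0 0 0 0;0 0.03 0 0 0 0;0 0.03 0 0 0 0;0 0.03 0 0 0 0;0 0.03 0 0 0 0;0 0.03 0 0 0 0;0 0.03 0 0 0 0;0 0.03 0 0 0 0;0 0.03 0 0 0 0"

```text
clock: 10.15
tool_pos: [0.6097, -0.2087, 0.0897]
eef_rot: [[-0.148, 0.989, -0.004], [0.989, 0.148, 0.001], [0.002, -0.004, -1.0]]
wrist_force: [-13.2, 2.2, 9.4]
gripper_width: 0.0175
grip_force: 25.0
```

Request:
step_arm --increments "0 0 0 0 0 0;0 0 0 0 0 0;0 0 0 0 0 0;0 0 0 0 0 0;0 0 0 0 0 0;0 0 0 0 0 0;0 0 -0.2 0 0 0;0 0 -0.5 0 0 0;0 0 -0.8 0 0 0;0 0 -1 0 0 0" --hand -1

```text
clock: 11.15
tool_pos: [0.6123, -0.2095, 0.2125]
eef_rot: [[-0.148, 0.989, 0.002], [0.989, 0.148, -0.001], [-0.001, 0.002, -1.0]]
wrist_force: [-0.1, -0.7, -0.9]
gripper_width: 0.0909
grip_force: 0.0
```

```bash
cat > m.py <<'E'
from fit import *
def measure(n,rng=(.45,.7,-.2,.16)):
    c=cap(n); P,D,o=points(c); t,f,p,bx,by=fitbox(P,rng); x,y,z=P[...,0],P[...,1],P[...,2]
    print(n,t,f,len(p))
    for sgn in(1,-1):
        b=np.sort(by[abs(bx-sgn*.037)<.006])
        if len(b)<9: continue
        h,e=np.histogram(b,np.arange(.03,.12,.002)); print(b[[0,3,-4,-1]].round(4),h.tolist())
    return c,P,t
E
python3 - <<'E'
from m import *
for n in("top","wrist"):
    c,P,t=measure(n); save("clamp_"+n,c["img"]); np.savez("c_"+n,**c)
    x,y,z=P[...,0],P[...,1],P[...,2]
    k=P[(z>.1)&(z<.118)&(x>.57)&(x<.66)&(y>-.25)&(y<-.17)]; print(len(k))
    if len(k): print("knob",cv2.minEnclosingCircle(k[:,:2].astype(np.float32)*1000),k.mean(0))
    s=P[(z>.026)&(z<.040)]; d=s[:,:2]-t[:2]; cc,ss=np.cos(t[2]),np.sin(t[2]); bx=d[:,0]*cc+d[:,1]*ss; by=-d[:,0]*ss+d[:,1]*cc
    for lo in(-.15,-.1,-.05,0,.05):
        q=bx[(by>lo)&(by<lo+.04)&(abs(bx)<.04)]
        if len(q)>5: print("strip by",lo,np.percentile(q,[2,10,50,90,98]).round(4))
E
python3 go.py .4625 .303 .21 95.5
```

```text
top [5.96788736e-01 3.68856647e-04 1.32742113e-01] 3.6819542845049704 1079
[-0.168  -0.1668  0.129   0.132 ] [3, 4, 4, 1, 4, 4, 3, 3, 4, 4, 1, 3, 4, 4, 1, 3, 4, 0, 0, 1, 4, 2, 2, 4, 4, 2, 2, 4, 3, 2, 2, 4, 4, 2, 4, 4, 2, 2, 4, 4, 1, 4, 4, 4]
[-0.1578 -0.1549  0.1293  0.1316] [2, 2, 5, 4, 2, 4, 5, 4, 1, 4, 4, 3, 1, 4, 4, 2, 3, 2, 0, 0, 4, 5, 4, 1, 3, 3, 4, 0, 4, 4, 4, 2, 3, 5, 4, 1, 4, 4, 2, 2, 5, 5, 1, 4]
0
strip by -0.15 [-0.0086  0.0027  0.0151  0.0281  0.0299]
strip by -0.1 [0.     0.0025 0.0153 0.028  0.0303]
strip by -0.05 [0.0005 0.0027 0.0154 0.028  0.0306]
strip by 0 [0.0004 0.0023 0.0154 0.028  0.0305]
strip by 0.05 [0.0005 0.0021 0.0154 0.0281 0.0306]
wrist [ 0.60058312 -0.03135122  0.12973553] 3.5939153456368502 4433
[-0.137  -0.1367  0.0095  0.0098] [0, 0, 0, 0, 0, 0, 0, 0, 0, 0, 0, 0, 0, 0, 0, 0, 0, 0, 0, 0, 0, 0, 0, 0, 0, 0, 0, 0, 0, 0, 0, 0, 0, 0, 0, 0, 0, 0, 0, 0, 0, 0, 0, 0]
[-0.1369 -0.1361  0.0076  0.0082] [0, 0, 0, 0, 0, 0, 0, 0, 0, 0, 0, 0, 0, 0, 0, 0, 0, 0, 0, 0, 0, 0, 0, 0, 0, 0, 0, 0, 0, 0, 0, 0, 0, 0, 0, 0, 0, 0, 0, 0, 0, 0, 0, 0]
290
knob ((608.2818603515625, -208.37088012695312), 8.845487594604492) [ 0.60813029 -0.20715339  0.10921396]
strip by -0.15 [-0.0299  0.0023  0.0148  0.0275  0.0301]
strip by -0.1 [-0.0301  0.002   0.015   0.028   0.0303]
strip by -0.05 [-0.0295  0.002   0.0149  0.0278  0.03  ]
strip by 0 [-0.0295  0.0021  0.015   0.0277  0.0301]
pos [ 0.6134 -0.2099  0.2138] yaw 8.51 j [-24.2  30.7  74.9   0.   74.  -32.7] inc [ 4.413 -0.612  0.014] [ 0.001  0.004 -0.967]
```

The strip now reads x≈+15 mm (pressed home) and the lever is about 89° round. Next is the saw.

Request:
step_arm --increments "0.3 -0.05 0 0 0 -0.09;0.6 -0.1 0 0 0 -0.18;1 -0.15 0 0 0 -0.27;1 -0.15 0 0 0 -0.36;1 -0.15 0 0 0 -0.44;1 -0.15 0 0 0 -0.48;1 -0.15 0 0 0 -0.48;1 -0.15 0 0 0 -0.48;1 -0.15 0 0 0 -0.48;1 -0.15 0 0 0 -0.48"

```text
clock: 12.25
tool_pos: [0.5762, -0.0933, 0.2098]
eef_rot: [[-0.784, 0.621, -0.0], [0.621, 0.784, 0.0], [0.0, -0.0, -1.0]]
wrist_force: [0.2, -0.4, -0.4]
gripper_width: 0.0909
grip_force: 0.0
```

Request:
step_arm --increments "0.33 0.23 0 0 0 0;0.66 0.46 0 0 0 0;1 0.7 0 0 0 0;1 0.7 0 0 0 0;1 0.7 0 0 0 0;1 0.7 0 0 0 0;1 0.7 0 0 0 0;1 0.7 0 0 0 0;1 0.7 0 0 0 0;1 0.7 0 0 0 0"

```text
clock: 13.25
tool_pos: [0.5342, 0.0467, 0.2099]
eef_rot: [[-0.784, 0.62, -0.0], [0.62, 0.784, 0.0], [0.0, -0.0, -1.0]]
wrist_force: [0.5, -0.8, -0.3]
gripper_width: 0.0915
grip_force: 0.0
```

```bash
python3 - <<'E'
from m import *
c,P,t=measure("wrist"); np.savez("w2",**c); save("w2",c["img"])
E
python3 go.py .4625 .305 .21 95.5
```

```text
wrist [ 0.59787654 -0.0193429   0.13014703] 3.9149105661123444 4327
[-0.1296 -0.1212  0.1504  0.1506] [18, 17, 21, 18, 20, 20, 18, 21, 19, 19, 21, 17, 19, 19, 18, 18, 19, 22, 16, 22, 18, 21, 18, 23, 20, 22, 22, 0, 0, 15, 16, 19, 12, 10, 4, 5, 2, 0, 0, 2, 3, 5, 10, 22]
[-0.0982 -0.0525  0.1508  0.1509] [19, 18, 20, 19, 19, 16, 21, 18, 24, 17, 21, 18, 23, 19, 22, 22, 19, 19, 19, 24, 21, 21, 23, 20, 23, 23, 24, 0, 0, 16, 22, 18, 21, 21, 21, 24, 26, 17, 24, 26, 21, 18, 24, 25]
pos [0.5342 0.0468 0.2099] yaw 51.68 j [ -1.4  22.3  91.    0.   66.7 -53.1] inc [ 1.803e+00  1.317e+00 -1.000e-03] [ 0.     0.    -0.487]
```

Request:
step_arm --increments "0.3 0.22 0 0 0 0;0.6 0.44 0 0 0 0;0.9 0.66 0 0 0 0;0.9 0.66 0 0 0 0;0.9 0.66 0 0 0 0;0.9 0.66 0 0 0 0;0.9 0.66 0 0 0 0;0.9 0.66 0 0 0 0;0.9 0.66 0 0 0 0;0.9 0.66 0 0 0 0"

```text
clock: 14.3
tool_pos: [0.4986, 0.1758, 0.2099]
eef_rot: [[-0.784, 0.62, -0.0], [0.62, 0.784, -0.0], [0.0, -0.0, -1.0]]
wrist_force: [0.5, -0.2, 0.8]
gripper_width: 0.0914
grip_force: 0.0
```

Request:
step_arm --increments "0.3 0.22 0 0 0 -0.09;0.6 0.44 0 0 0 -0.18;0.9 0.66 0 0 0 -0.27;0.9 0.66 0 0 0 -0.36;0.9 0.66 0 0 0 -0.44;0.9 0.66 0 0 0 -0.49;0.9 0.66 0 0 0 -0.49;0.9 0.66 0 0 0 -0.49;0.9 0.66 0 0 0 -0.49;0.9 0.66 0 0 0 -0.49"

```text
clock: 15.3
tool_pos: [0.4628, 0.3051, 0.2099]
eef_rot: [[-0.995, -0.1, 0.0], [-0.1, 0.995, -0.0], [-0.0, -0.0, -1.0]]
wrist_force: [-1.2, 1.5, 0.9]
gripper_width: 0.091
grip_force: 0.0
```

```bash
python3 - <<'E'
from h import *
c=cap("wrist"); save("saw1",c["img"]); P,D,o=points(c); x,y,z=P[...,0],P[...,1],P[...,2]
m=(z>.062)&(z<.09)&(x>.36)&(x<.69)&(y>.24)&(y<.38)
m=cv2.morphologyEx(m.astype(np.uint8),cv2.MORPH_OPEN,np.ones((2,2)))>0
q=P[m]; print(len(q),np.sort(q[:,0])[[0,5,-6,-1]])
for a in np.arange(.37,.69,.02):
    g=P[m&(x>=a)&(x<a+.02)]
    if len(g)>8: print("%.2f"%a,len(g),np.percentile(g[:,1],[5,50,95]).round(4),np.median(g[:,2]).round(4))
E
python3 go.py .4625 .305 .06 95.5
```

```text
3375 [0.37382859 0.37433964        nan        nan]
0.37 407 [0.2901 0.3005 0.3109] 0.0762
0.39 503 [0.291  0.3014 0.3121] 0.0765
0.41 487 [0.2928 0.3033 0.3144] 0.0765
0.43 462 [0.2947 0.3048 0.3159] 0.0766
0.45 430 [0.2965 0.307  0.3179] 0.0766
0.47 337 [0.2987 0.3086 0.319 ] 0.0749
0.49 218 [0.3011 0.3112 0.324 ] 0.0697
0.51 128 [0.3086 0.3126 0.3166] 0.0699
0.53 113 [0.3107 0.3145 0.3185] 0.0701
0.55 67 [0.3124 0.3167 0.3224] 0.0698
0.57 13 [0.3232 0.324  0.3249] 0.0112
0.59 57 [0.3171 0.3203 0.3241] 0.0699
0.61 88 [0.3181 0.3216 0.3251] 0.0701
0.63 50 [0.319  0.3291 0.3298] 0.0529
pos [0.4628 0.3052 0.2099] yaw 95.74 j [ 27.2  23.7  88.5   0.   67.8 -68.5] inc [ 3.000e-03 -1.000e-03  1.249e+00] [0.    0.    0.003]
```

View pics/saw1.png

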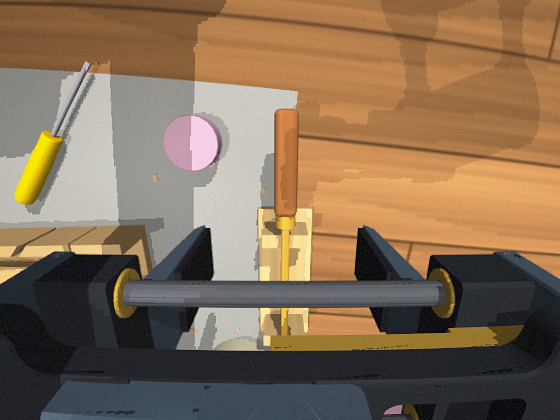

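The saw handle is at (287,110–215), centred between the fingers. Only a 2 mm sideways correction is needed before descending.

Request:
step_arm --increments "0 0.02 0.2 0 0 0.007;0 0.02 0.4 0 0 0.007;0 0.02 0.6 0 0 0.007;0 0.02 0.7 0 0 0.007;0 0.02 0.7 0 0 0.007;0 0.02 0.7 0 0 0.007;0 0.02 0.7 0 0 0.007;0 0.02 0.7 0 0 0.007;0 0.02 0.7 0 0 0.007;0 0.02 0.7 0 0 0.007"

```text
clock: 16.35
tool_pos: [0.4626, 0.3077, 0.1263]
eef_rot: [[-0.996, -0.09, 0.001], [-0.09, 0.996, 0.0], [-0.001, 0.0, -1.0]]
wrist_force: [0.2, -0.4, 0.5]
gripper_width: 0.0913
grip_force: 0.0
```

Request:
step_arm --increments "0 0 0.1 0 0 0;0 0 0.2 0 0 0;0 0 0.3 0 0 0;0 0 0.4 0 0 0;0 0 0.5 0 0 0;0 0 0.59 0 0 0;0 0 0.59 0 0 0;0 0 0.59 0 0 0;0 0 0.59 0 0 0;0 0 0.59 0 0 0"

```text
clock: 17.35
tool_pos: [0.4628, 0.3078, 0.0556]
eef_rot: [[-0.996, -0.09, 0.001], [-0.09, 0.996, 0.0], [-0.001, 0.0, -1.0]]
wrist_force: [-0.3, -0.3, 0.9]
gripper_width: 0.0914
grip_force: 0.0
```

Request:
step_arm --increments "0 0 0 0 0 0;0 0 0 0 0 0;0 0 0 0 0 0;0 0 0 0 0 0;0 0 0 0 0 0;0 0 0 0 0 0;0 0 0 0 0 0;0 0 0 0 0 0;0 0 0 0 0 0;0 0 0 0 0 0" --hand 1 --force 50

```text
clock: 18.35
tool_pos: [0.4625, 0.3076, 0.0551]
eef_rot: [[-0.996, -0.09, -0.0], [-0.09, 0.996, -0.0], [0.0, -0.0, -1.0]]
wrist_force: [-0.2, -0.4, -0.6]
gripper_width: 0.0241
grip_force: 50.0
```

Request:
step_arm --increments "0 0 -0.08 0 0 0;0 0 -0.18 0 0 0;0 0 -0.3 0 0 0;0 0 -0.42 0 0 0;0 0 -0.54 0 0 0;0 0 -0.66 0 0 0;0 0 -0.78 0 0 0;0 0 -0.9 0 0 0;0 0 -0.95 0 0 0;0 0 -0.95 0 0 0"

```text
clock: 19.35
tool_pos: [0.4629, 0.3078, 0.1703]
eef_rot: [[-0.996, -0.09, 0.002], [-0.09, 0.996, 0.001], [-0.002, 0.001, -1.0]]
wrist_force: [1.4, 0.5, -3.4]
gripper_width: 0.0241
grip_force: 50.0
```

```bash
cat > saw.py <<'E'
from h import *
def sawfit(n):
    c=cap(n); P,D,o=points(c); s=arm.read_state(); R=np.array(s["eef_rot"]); p=(P-s["tool_pos"])@R  # tool coords
    # tool: -x = saw forward, y = across, z down
    f=-p[...,0]; a=p[...,1]; h=-p[...,2]
    for lo in np.arange(-.1,.24,.02):
        m=(f>=lo)&(f<lo+.02)&(abs(a)<.03)&(h<.035)&(h>-.06)
        if m.sum()>6: 
            q=h[m]; t=m&(h>np.percentile(q,90)-.006); print("f %.2f n%d across %s top %.4f min %.4f"%(lo,m.sum(),np.percentile(a[t],[5,50,95]).round(4),np.median(h[t]),q.min()))
    return c
E
python3 - <<'E'
from saw import *
for n in("wrist","scene","top"): print(n); c=sawfit(n); save("lift_"+n,c["img"])
print(arm.read_state()["wrist_force"],arm.read_state()["wrist_torque"])
E
python3 go.py .463 .05 .17 97.46
```

```text
wrist
f -0.10 n1082 across [-0.0097  0.0003  0.0097] top 0.0216 min 0.0154
f -0.08 n2250 across [-0.0102  0.0003  0.0104] top 0.0222 min 0.0152
f -0.06 n2000 across [-0.0102  0.0003  0.0104] top 0.0223 min 0.0158
f -0.04 n1771 across [-0.0102 -0.0002  0.0103] top 0.0223 min 0.0155
f -0.02 n3013 across [-0.0205 -0.0002  0.0207] top 0.0260 min -0.0122
f 0.00 n89 across [-0.012   0.0001  0.0121] top 0.0309 min 0.0171
f 0.02 n710 across [-0.0082  0.0001  0.0085] top 0.0166 min 0.0092
f 0.04 n31 across [-0.0044 -0.0002  0.0043] top 0.0154 min 0.0135
scene
f -0.02 n42 across [-0.0255 -0.0235 -0.0229] top 0.0272 min -0.0125
f 0.00 n189 across [-0.0263  0.0093  0.0177] top 0.0291 min -0.0135
f 0.02 n88 across [-0.0106 -0.003   0.0104] top 0.0122 min -0.0411
f 0.04 n108 across [-0.0054 -0.0029  0.0023] top 0.0125 min -0.0436
f 0.06 n109 across [-0.0055 -0.0021  0.0035] top 0.0118 min -0.0433
f 0.08 n113 across [-0.0054 -0.0032  0.0044] top 0.0123 min -0.0433
f 0.10 n116 across [-0.0053 -0.0029  0.0038] top 0.0123 min -0.0460
f 0.12 n124 across [-0.0053 -0.0029  0.0034] top 0.0132 min -0.0444

[... 654 characters left out ...]
0033] top 0.0148 min -0.0432
f 0.08 n79 across [-0.0043 -0.001   0.0031] top 0.0144 min -0.0449
f 0.10 n72 across [-0.0045 -0.0004  0.0029] top 0.0151 min -0.0427
f 0.12 n73 across [-0.004  -0.0005  0.0031] top 0.0146 min -0.0370
f 0.14 n69 across [-0.0043 -0.0018  0.0025] top 0.0140 min -0.0367
f 0.16 n75 across [-0.0038 -0.0006  0.004 ] top 0.0158 min -0.0384
f 0.18 n77 across [-0.0045 -0.0002  0.005 ] top 0.0135 min -0.0400
f 0.20 n45 across [-0.0044 -0.001   0.0041] top 0.0148 min -0.0409
[-0.72536029 -0.14309836 -2.72177748] [-0.01494026  0.22553118 -0.00532489]
pos [0.4622 0.3074 0.1687] yaw 95.17 j [ 27.5  26.5  91.2   0.   62.3 -67.7] inc [ 0.187 -2.137 -0.01 ] [-0.    -0.001 -0.025]
```

The saw hangs straight and level in the grip (across offset ≈0, teeth 42 mm below the TCP). Next I'll carry it over the slots.

Request:
step_arm --increments "0.01 -0.1 0 0 0 0;0.03 -0.25 0 0 0 0;0.05 -0.45 0 0 0 0;0.07 -0.65 0 0 0 0;0.08 -0.8 0 0 0 -0.02;0.09 -0.95 0 0 0 -0.025;0.1 -1 0 0 0 -0.025;0.1 -1 0 0 0 -0.025;0.1 -1 0 0 0 -0.025;0.1 -1 0 0 0 -0.025"

```text
clock: 20.5
tool_pos: [0.4614, 0.1875, 0.1691]
eef_rot: [[-0.992, -0.13, 0.0], [-0.13, 0.992, 0.0], [-0.0, 0.0, -1.0]]
wrist_force: [0.2, -0.1, -3.1]
gripper_width: 0.0238
grip_force: 50.0
```

```bash
python3 go.py .4663 .0499 .165 97.46
```

```text
pos [0.4614 0.1875 0.1691] yaw 97.45 j [ 15.2  22.4  98.9   0.   58.7 -82.2] inc [ 0.108 -1.142  0.034] [ 0.  0. -0.]
```

Request:
step_arm --increments "0.01 -0.1 0 0 0 0;0.03 -0.25 0 0 0 0;0.05 -0.45 0 0 0 0;0.07 -0.65 0 0 0 0;0.08 -0.8 0 0 0 0;0.09 -0.95 0 0 0 0;0.09 -1 0 0 0 0;0.09 -1 0 0 0 0;0.09 -1 0 0 0 0;0.09 -1 0 0 0 0"

```text
clock: 21.5
tool_pos: [0.4661, 0.0673, 0.1691]
eef_rot: [[-0.992, -0.13, -0.0], [-0.13, 0.992, 0.0], [0.0, 0.0, -1.0]]
wrist_force: [0.3, 0.5, -1.5]
gripper_width: 0.024
grip_force: 50.0
```

```bash
python3 - <<'E'
from m import *
for n in("wrist","top","scene"): c,P,t=measure(n); save("over_"+n,c["img"]); np.savez("o_"+n,**c)
E
python3 go.py .4663 .0499 .165 97.46
```

```text
wrist [ 0.58986567 -0.01341761  0.16514501] 3.147901706989852 668
[-0.117  -0.1156 -0.0592 -0.0577] [0, 0, 0, 0, 0, 0, 0, 0, 0, 0, 0, 0, 0, 0, 0, 0, 0, 0, 0, 0, 0, 0, 0, 0, 0, 0, 0, 0, 0, 0, 0, 0, 0, 0, 0, 0, 0, 0, 0, 0, 0, 0, 0, 0]
[-0.1146 -0.1099 -0.039  -0.0382] [0, 0, 0, 0, 0, 0, 0, 0, 0, 0, 0, 0, 0, 0, 0, 0, 0, 0, 0, 0, 0, 0, 0, 0, 0, 0, 0, 0, 0, 0, 0, 0, 0, 0, 0, 0, 0, 0, 0, 0, 0, 0, 0, 0]
top [ 0.59960398 -0.02116902  0.13250058] 3.6795018082125575 852
[-0.146  -0.145   0.1506  0.1532] [2, 4, 4, 3, 3, 4, 2, 1, 4, 4, 2, 2, 4, 5, 2, 3, 5, 3, 2, 3, 4, 3, 1, 4, 4, 2, 2, 5, 0, 0, 2, 4, 2, 3, 3, 3, 2, 2, 4, 3, 0, 0, 0, 0]
[-0.1459 -0.144   0.029   0.0299] [0, 0, 0, 0, 0, 0, 0, 0, 0, 0, 0, 0, 0, 0, 0, 0, 0, 0, 0, 0, 0, 0, 0, 0, 0, 0, 0, 0, 0, 0, 0, 0, 0, 0, 0, 0, 0, 0, 0, 0, 0, 0, 0, 0]
scene [ 0.59744468 -0.00099068  0.12679349] 4.04909265524741 1159
[-0.1688 -0.1667  0.1176  0.119 ] [4, 4, 0, 3, 3, 3, 4, 2, 3, 6, 1, 3, 3, 2, 4, 3, 1, 1, 2, 4, 5, 2, 5, 2, 3, 4, 4, 0, 4, 4, 3, 3, 2, 3, 4, 3, 1, 4, 4, 4, 3, 2, 2, 4]
[-0.1694 -0.1678  0.1188  0.1229] [2, 5, 2, 4, 3, 2, 3, 1, 4, 4, 2, 2, 2, 3, 2, 2, 0, 0, 0, 3, 5, 4, 0, 7, 2, 2, 3, 4, 2, 4, 2, 4, 1, 2, 4, 3, 3, 1, 2, 1, 5, 2, 3, 3]
pos [0.4661 0.0672 0.1691] yaw 97.47 j [  0.9  20.5 102.5   0.   57.1 -96.5] inc [ 0.017 -0.143  0.034] [ 0. -0.  0.]
```

View pics/over_wrist.png

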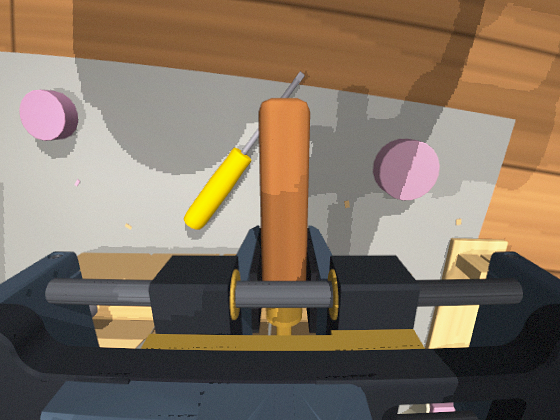

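The wrist view shows only the handle (285,100–280), since the gripper hides the slots. The slot estimates from the other views agree within 1 mm, so I'll align to those and come down to just above the walls.

Request:
step_arm --increments "0 -0.05 0 0 0 0;0.01 -0.1 0 0 0 0;0.015 -0.145 0 0 0 0;0.015 -0.145 0.08 0 0 0;0.015 -0.145 0.16 0 0 0;0.015 -0.145 0.24 0 0 0;0.015 -0.145 0.32 0 0 0;0.015 -0.145 0.4 0 0 0;0.015 -0.145 0.46 0 0 0;0.015 -0.145 0.46 0 0 0"

```text
clock: 22.65
tool_pos: [0.4661, 0.0492, 0.1129]
eef_rot: [[-0.992, -0.129, -0.002], [-0.129, 0.992, 0.0], [0.002, 0.0, -1.0]]
wrist_force: [0.2, -0.8, -1.9]
gripper_width: 0.0234
grip_force: 50.0
```

```bash
python3 - <<'E'
from saw import *
for n in("top","scene"):
    c=sawfit(n); np.savez("a_"+n,**c); 
    im=c["img"][170:280,190:380] if n=="top" else c["img"][150:300,200:380]
    save("align_"+n,cv2.resize(im,None,fx=4,fy=4,interpolation=cv2.INTER_CUBIC))
E
python3 go.py .4665 .0497 .075 97.46
```

```text
f -0.10 n36 across [-0.0092  0.0008  0.0093] top 0.0209 min 0.0053
f -0.08 n30 across [-0.0096 -0.0003  0.0093] top 0.0212 min -0.0035
f 0.08 n58 across [-0.003   0.0001  0.0047] top 0.0148 min -0.0507
f 0.10 n29 across [-0.0038  0.0003  0.0039] top 0.0142 min 0.0060
f 0.12 n31 across [-0.0033  0.0007  0.0043] top 0.0144 min 0.0071
f 0.14 n86 across [-0.0034  0.0002  0.0046] top 0.0139 min -0.0587
f 0.16 n75 across [-0.003   0.0003  0.0044] top 0.0135 min -0.0527
f 0.18 n29 across [-0.0037  0.0004  0.0039] top 0.0139 min 0.0044
f 0.20 n16 across [-0.0031  0.0008  0.0048] top 0.0137 min 0.0110
f -0.02 n39 across [-0.0253 -0.0244  0.0075] top 0.0207 min -0.0103
f 0.00 n192 across [-0.0255  0.0092  0.0221] top 0.0296 min -0.0169
f 0.02 n83 across [-0.0112 -0.0044  0.0039] top 0.0124 min -0.0452
f 0.04 n83 across [-0.0064 -0.0041  0.0014] top 0.0118 min -0.0474
f 0.06 n93 across [-0.0059 -0.0029  0.0019] top 0.0122 min -0.0578
f 0.08 n151 across [-0.0066 -0.003   0.0014] top 0.0127 min -0.0592
f 0.10 n94 across [-0.0059 -0.0021  0.0033] top 0.0115 min -0.0450
f 0.12 n94 across [-0.0064 -0.0036  0.0015] top 0.0122 min -0.0423
f 0.14 n128 across [-0.0065 -0.0034  0.0031] top 0.0118 min -0.0588
f 0.16 n149 across [-0.0063 -0.0022  0.0016] top 0.0107 min -0.0598
f 0.18 n98 across [-0.0067 -0.0036  0.0016] top 0.0115 min -0.0445
f 0.20 n72 across [-0.0063 -0.0026  0.0025] top 0.0103 min -0.0417
pos [0.4667 0.0492 0.1139] yaw 97.43 j [ -1.3  25.4 106.1  -0.   48.5 -98.7] inc [0.001 0.004 0.324] [ 0. -0. -0.]
```

View pics/align_scene.png

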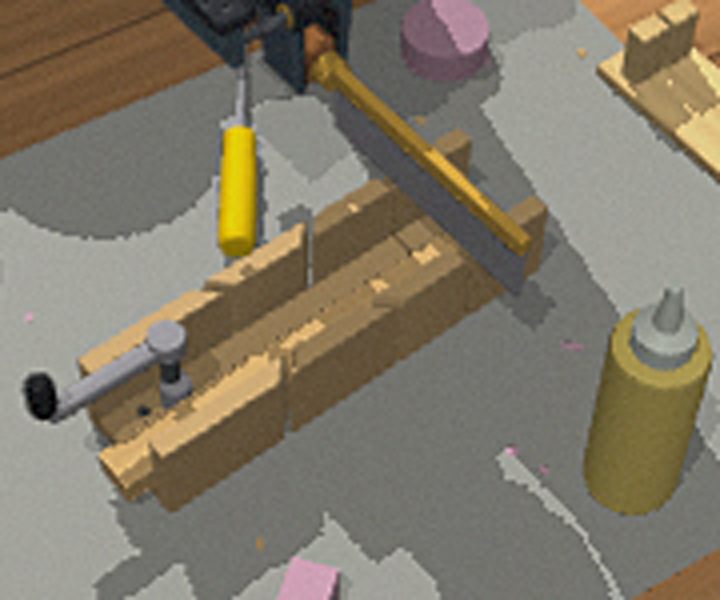

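The scene view shows the blade poised above the square slots, with blade toe at (515,265), lever along the box at the left and strip against the far wall. I'll lower it slowly.

Request:
step_arm --increments "0 0.004 0.02 0 0 0;0 0.004 0.04 0 0 0;0 0.004 0.06 0 0 0;0 0.004 0.08 0 0 0;0 0.004 0.1 0 0 0;0 0.004 0.12 0 0 0;0 0.004 0.14 0 0 0;0 0.004 0.16 0 0 0;0 0.004 0.18 0 0 0;0 0.004 0.18 0 0 0"

```text
clock: 23.75
tool_pos: [0.4664, 0.0496, 0.092]
eef_rot: [[-0.992, -0.129, -0.0], [-0.129, 0.992, -0.0], [0.0, 0.0, -1.0]]
wrist_force: [0.4, -0.5, -2.6]
gripper_width: 0.0237
grip_force: 50.0
```

Request:
step_arm --increments "0 0 0.02 0 0 0;0 0 0.04 0 0 0;0 0 0.06 0 0 0;0 0 0.08 0 0 0;0 0 0.1 0 0 0;0 0 0.115 0 0 0;0 0 0.115 0 0 0;0 0 0.115 0 0 0;0 0 0.115 0 0 0;0 0 0.115 0 0 0"

```text
clock: 24.75
tool_pos: [0.4667, 0.0496, 0.0786]
eef_rot: [[-0.992, -0.129, 0.0], [-0.129, 0.992, -0.0], [-0.0, -0.0, -1.0]]
wrist_force: [0.7, -0.0, -3.3]
gripper_width: 0.0237
grip_force: 50.0
```

```bash
python3 - <<'E'
from saw import *
s=arm.read_state();print(s["wrist_force"],s["wrist_torque"],s["tool_pos"])
E
```

```text
[ 0.65669014 -0.0495849  -3.25075634] [0.03744572 0.1566805  0.03478438] [0.4666661  0.04963412 0.07862404]
```

Free weight reads about −3 N, so there is no contact yet. I'll creep down in small steps, watching the vertical force.

Request:
step_arm --increments "0 0 0.003 0 0 0;0 0 0.006 0 0 0;0 0 0.009 0 0 0;0 0 0.012 0 0 0;0 0 0.015 0 0 0;0 0 0.018 0 0 0;0 0 0.02 0 0 0;0 0 0.02 0 0 0;0 0 0.02 0 0 0;0 0 0.02 0 0 0"

```text
clock: 25.75
tool_pos: [0.4666, 0.0496, 0.0761]
eef_rot: [[-0.992, -0.129, -0.0], [-0.129, 0.992, -0.0], [0.0, -0.0, -1.0]]
wrist_force: [-0.4, -0.1, -2.3]
gripper_width: 0.0238
grip_force: 50.0
```

Request:
step_arm --increments "0 0 0.001 0 0 0;0 0 0.002 0 0 0;0 0 0.003 0 0 0;0 0 0.004 0 0 0;0 0 0.005 0 0 0;0 0 0.006 0 0 0;0 0 0.007 0 0 0;0 0 0.008 0 0 0;0 0 0.008 0 0 0;0 0 0.008 0 0 0"

```text
clock: 26.75
tool_pos: [0.4664, 0.0496, 0.0753]
eef_rot: [[-0.992, -0.129, -0.0], [-0.129, 0.992, -0.0], [0.0, -0.0, -1.0]]
wrist_force: [-5.6, -1.3, 8.3]
gripper_width: 0.0239
grip_force: 50.0
```

Request:
step_arm --increments "0 0 0 0 0 0;0 0 0 0 0 0;0 0 0 0 0 0;0 0 0 0 0 0;0 0 0 0 0 0;0 0 0 0 0 0;0 0 0 0 0 0;0 0 0 0 0 0;0 0 0 0 0 0;0 0 0 0 0 0"

```text
clock: 27.75
tool_pos: [0.4664, 0.0496, 0.0753]
eef_rot: [[-0.992, -0.129, -0.0], [-0.129, 0.992, -0.0], [0.0, -0.0, -1.0]]
wrist_force: [-4.9, -1.0, 7.6]
gripper_width: 0.0235
grip_force: 50.0
```

```bash
python3 - <<'E'
from saw import *
for n in("scene","top"): c=sawfit(n); print(arm.read_state()["wrist_force"],arm.read_state()["wrist_torque"])
c=dict(c); P,D,o=points(c); x,y,z=P[...,0],P[...,1],P[...,2]
k=P[(z>.1)&(z<.118)&(x>.57)&(x<.66)&(y>-.25)&(y<-.17)]; print("knob",len(k),k.mean(0) if len(k) else 0)
s=arm.capture("scene"); save("end",cv2.resize(s["img"][150:300,200:380],None,fx=4,fy=4,interpolation=cv2.INTER_CUBIC))
E
```

```text
f -0.04 n12 across [-0.0286 -0.0251 -0.0169] top -0.0530 min -0.0585
f -0.02 n29 across [-0.0261 -0.0251 -0.0243] top 0.0264 min -0.0051
f 0.00 n182 across [-0.0257  0.0097  0.0219] top 0.0305 min -0.0147
f 0.02 n79 across [-0.0096 -0.003   0.0068] top 0.0133 min -0.0430
f 0.04 n80 across [-0.0062 -0.0032  0.0018] top 0.0122 min -0.0446
f 0.06 n62 across [-0.0062 -0.0037  0.0011] top 0.0129 min -0.0333
f 0.08 n236 across [-0.0066 -0.0039  0.0017] top 0.0126 min -0.0597
f 0.10 n105 across [-0.0061 -0.0037  0.0017] top 0.0130 min -0.0600
f 0.12 n122 across [-0.0068 -0.0037  0.0022] top 0.0137 min -0.0465
f 0.14 n98 across [-0.0063 -0.0031  0.0016] top 0.0128 min -0.0274
f 0.16 n214 across [-0.0067 -0.0039  0.002 ] top 0.0137 min -0.0600
f 0.18 n95 across [-0.0066 -0.004   0.0024] top 0.0127 min -0.0441
f 0.20 n68 across [-0.0054 -0.0025  0.0013] top 0.0136 min -0.0442
[-4.9355076  -1.80035957  8.05173606] [-0.04690917  0.07062783 -0.08825455]
f -0.10 n39 across [-0.0097  0.      0.0098] top 0.0205 min -0.0600
f -0.08 n30 across [-0.0087  0.0017  0.0116] top 0.0208 min 0.0138
f 0.08 n106 across [-0.0037  0.0002  0.0044] top 0.0152 min -0.0597
f 0.10 n94 across [-0.003   0.0004  0.0045] top 0.0147 min -0.0600
f 0.12 n158 across [-0.0038  0.0006  0.0042] top 0.0150 min -0.0596
f 0.14 n190 across [-0.0038 -0.0002  0.0048] top 0.0139 min -0.0474
f 0.16 n73 across [-0.0034  0.0001  0.0045] top 0.0162 min -0.0136
f 0.18 n27 across [-0.0025  0.0009  0.0042] top 0.0161 min 0.0034
f 0.20 n15 across [-0.0034 -0.      0.0048] top 0.0146 min 0.0129
[-6.12721693 -0.7665619   7.9727844 ] [ 0.02760109  0.05901692 -0.01565875]
knob 40 [ 0.6080418  -0.20630824  0.10872849]
```

View pics/end.png

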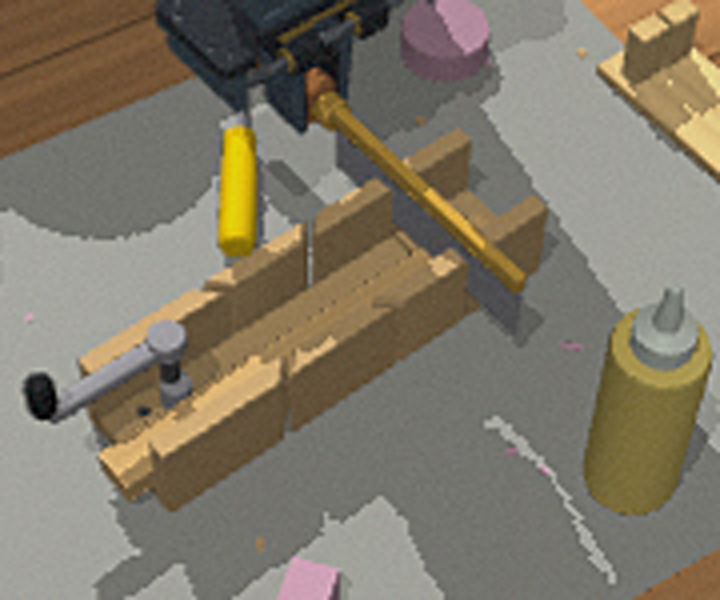

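The final view shows the blade down through both walls at the square slots, with back at (330–520, 100–285) and toe past the far wall. The lever is still along the box. The teeth press on the strip with about 11 N and everything is steady, so I'm handing the job in.

```bash
python3 -c "
from workcell import arm
print(arm.finish_job())"
```

```text
the job is handed in; nothing more can be done
None
```

I handed the job in at about 28 s; no verdict came back. By my last readings, the lever is at its stop (about 89°), the strip is tight against the far wall, and the gripped saw is upright in the square slots with its teeth on the strip at about 11 N.

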